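Put the pipettes back in their own places on the sloping rest

TASK

Someone has left the blue pipette in the yellow place on the sloping pipette rest, and the yellow pipette is still lying on the bench. Put both away on the rest, each resting in the notches of the place marked with its own colour tab, nozzle down the slope like the red one; set them down gently, without dropping or forcing them, and do not disturb the red pipette or the other things on the bench.

Things in the scene. Friction and masses are not known exactly. Their poses are not given: they have to be found in the camera images.
- rest: sloping rest for three pipettes, 80 mm apart, grey and white plastic, fixed; base plate 240 x 256 x 8 mm, boards no higher than 90 mm. Origin: table level, on the middle cradle's line, 45 mm beyond its cradle point; x axis: level, from the high handle side to the low nozzle side. Each pipette lies in a notch of a low and of a high white board, both 6 mm thick and square to the slope.
- blue_cradle (a point): the blue cradle, in line with the blue tab: where the blue pipette's grip point belongs when it lies there, 74 mm above the table. x axis: down the slope (20 degrees below level), the way the nozzle points; y: across; z: square out of the slope. Low board 48 mm down the slope from here, high board 40 mm up. Empty at the start.
- yellow_cradle (a point): the yellow cradle, in line with the yellow tab: where the yellow pipette's grip point belongs when it lies there, 74 mm above the table. x axis: down the slope (20 degrees below level), the way the nozzle points; y: across; z: square out of the slope. Low board 48 mm down the slope from here, high board 40 mm up. The blue pipette lies in it at the start.
- blue_tab: blue plastic tab, 24 x 46 x 4 mm, on the base plate at the nozzle end of the blue cradle, 153 mm level distance from its cradle point. Notches: V of 90 degrees, 14 mm deep, in the low board for the barrel; flat floor 31 mm wide, 45 degree flanks, 10 mm deep, in the high board for the handle.
- yellow_tab: yellow plastic tab like the blue one, at the nozzle end of the yellow cradle. With the grip point at the cradle point the handle's lower end is 8 mm up-slope of the low board, which stops it from sliding further down.
- blue_grip (a point): blue pipette's grip point: on its axis, half-way up the handle, 17 mm in front of the centre of mass; x axis: along the pipette to the nozzle, z: up. Black pipette with blue upper handle, collar and button, 250 mm long, lying on its side, about 100 g. Handle 28 mm wide (across, y), 26 mm high, rounded, from x = -83 to +37 mm; button end at -106 mm. Starts in the yellow cradle.
- yellow_grip (a point): yellow pipette's grip point: on its axis, half-way up the handle, 17 mm in front of the centre of mass; x axis: along the pipette to the nozzle, z: up. Black pipette with yellow upper handle, collar and button, 250 mm long, lying on its side, about 100 g. Handle 28 mm wide (across, y), 26 mm high, rounded, from x = -83 to +37 mm; button end at -106 mm. Starts flat on the bench.
- blue_nozzle (a point): blue pipette's nozzle end, on its axis, 142 mm in front of the grip point. The white barrel (19 mm across) starts 37 mm in front of the grip point, the thin nozzle at 107 mm. A finger rest sticks out 23 mm from the handle's left side (+y), 55 to 78 mm behind the grip point.
- yellow_nozzle (a point): yellow pipette's nozzle end, on its axis, 142 mm in front of the grip point. The white barrel (19 mm across) starts 37 mm in front of the grip point, the thin nozzle at 107 mm. Same shape and finger rest as the blue one.
- red_grip (a point): same point of the red pipette (same shape, grey and red), which lies rightly in the red cradle and stays there
- red_pen: loose red-capped marker pen, 133 mm long, lying on the bench near the tube rack; leave alone
- green_pen: loose green-capped marker pen, 133 mm long, beside the red one; leave alone
- dotted_jar: loose glass jar with orange dots, 86 mm wide, 120 mm high, right of the yellow pipette; origin under its centre; leave alone
- striped_jar: loose glass jar with blue stripes and red lid, 86 mm wide, 126 mm high, far right; origin under its centre; leave alone
- timer: loose white bench timer, 62 x 62 x 20 mm, left of the rest; leave alone

How it is judged (in metres and radians):
On the way, in this order (a step that is already met when the one before it is completed fails the run):
1. the blue pipette has been lifted out of the yellow place (distance between blue_grip and yellow_cradle above 0.04 m), for 0.1 s.
2. the yellow pipette rests in its own place (x of yellow_grip in the frame of yellow_cradle between -0.02 and 0.013 m and y of yellow_grip in the frame of yellow_cradle between -0.007 and 0.007 m and z of yellow_grip in the frame of yellow_cradle between -0.006 and 0.006 m and y of yellow_nozzle in the frame of yellow_cradle between -0.011 and 0.011 m and z of yellow_nozzle in the frame of yellow_cradle between -0.011 and 0.011 m and x of yellow_nozzle in the frame of yellow_cradle above 0.1 m), for 0.2 s.
At the end, for the whole second after the job is handed in: The blue pipette lies at rest in the blue cradle and the yellow one in the yellow cradle: grip point within 7 mm across, 6 mm in height and between 20 mm up-slope and 13 mm down-slope of the cradle point, nozzle end down the slope and within 11 mm of the cradle's line across and in height (all of step 2 and x of blue_grip in the frame of blue_cradle between -0.02 and 0.013 m and y of blue_grip in the frame of blue_cradle between -0.007 and 0.007 m and z of blue_grip in the frame of blue_cradle between -0.006 and 0.006 m and y of blue_nozzle in the frame of blue_cradle between -0.011 and 0.011 m and z of blue_nozzle in the frame of blue_cradle between -0.011 and 0.011 m and x of blue_nozzle in the frame of blue_cradle above 0.1 m and linear speed of each of blue_pipette, yellow_pipette below 0.02 m/s and angular speed of each of blue_pipette, yellow_pipette below 0.2 rad/s); the robot touches nothing.
It fails at once if the red pipette is disturbed (moved more than 12 mm) (distance of red_grip from where it was at the start of the episode above 0.012 m).
It fails at once if something else on the bench is pushed more than 25 mm (distance of any of red_pen, green_pen, dotted_jar, striped_jar, timer from where it was at the start of the episode above 0.025 m).
It fails at once if a pipette is dropped or slammed into its place (faster than 0.45 m/s within 40 mm of it) ((distance between blue_grip and blue_cradle below 0.04 m and linear speed of blue_pipette above 0.45 m/s) or (distance between yellow_grip and yellow_cradle below 0.04 m and linear speed of yellow_pipette above 0.45 m/s)).
It fails at once if a pipette is forced on to the rest with more than 40 N (contact force between any of blue_pipette, yellow_pipette and rest above 40 N).
It also fails if it takes over 54 s, if anything falls off the work surface, if the arm or the gripper's body presses on something with over 40 N, if the wrist force passes 120 N, or if a joint passes its speed limit or range.

ROBOT

A 6-joint arm with a two-finger parallel gripper is mounted at the origin on the work surface. World frame = base frame: x ahead of the robot, y to its left, z up, the work surface at z = 0. Lengths are in m, angles in degrees, forces in N, time in s.
With the tool pointing down it reaches from about 0.3 to 0.75 m from the base axis. Payload 8.5 kg.
Tool frame: the origin (TCP) lies between the finger pads; the fingertips stand 25 mm ahead of it and the grasp point (between the pads) lies 6 mm ahead of it; x points along the fingers, y is the direction in which the jaws open and shut, and the axes are right-handed (so a half turn about x gives the same grasp; the last joint's range is limited). The gripper opens to 85 mm and grips with 20 to 120 N. Pads are 22 mm wide; open, the fingers measure 114 mm over their backs; the gripper's body (76 mm by 85 mm) begins 54 mm behind the grasp point. The pads swing forward as they close: fully open they stand 13 mm farther back than shut.
Start: joints at [-77.195, 21.807, 74.336, -0, 83.858, -12.336], TCP at [0.234, -0.498, 0.256] pointing down, gripper open.
Joint ranges: [-178.18, 178.18], [-50.72, 133.34], [12.68, 142.11], [-81.47, 261.47], [9.98, 163.14], [-165.26, 165.26]. Speed limits (degrees/s): [136.94, 136.94, 180, 180, 180, 180].

INTERFACE

Orientations are given as a 3x3 rotation matrix whose columns are the frame's x, y, z axes.
In Python, from rig import sensors, get_image, workorder gives the robot as it stands.
- The arm moves only by the tool arm_command, never from a script. Its argument "plan" is a list that holds one entry, the list of rows, each a list of 6 numbers: the shift along the tool's x, y, z in units of 25 mm (1.0 is 25 mm), then the turn, a rotation vector about the tool's x, y, z in units of 6 degrees (1.0 is 6 degrees). In form: [[[dx, dy, dz, ax, ay, az], ...]]. A call has 1 to 10 rows; each row is the pose to reach, as a shift and turn from the pose commanded when the call began, along the tool's axes at that moment; what a row does not reach only later rows make up. A row lasts 1/10 s, in which the tool goes at most 50 mm and 8.59 degrees, less where a joint would pass 70% of its speed; a pose out of reach is approached as far as the arm can. A call with a gripper value outside its range is refused whole. "jaw" is the closure, from 0 (fully open) to 1 (shut), set as the call begins (left out, the last holds). The fingers move at their own pace and stop on an object; "newtons" is the grip in N (left out, the last holds). Time passes only in rows, so rows that repeat a pose let the fingers close. It gives the time, the measured TCP pose, the force and the opening at its end, in the units of the state.
- sensors.observe(): the state, without advancing time (a new reading comes with each control period).
- get_image(name): name is "side" or "top" or "wrist"; returns a dict with "img" (400x640x3 uint8, red, green, blue), "fx", "fy", "cx", "cy" (pixels), "dist" ([k1, k2, p1, p2, k3] as OpenCV has them; the pictures are not rectified), "T" (4x4, takes a point from camera to world coordinates). Camera axes: x right, y up, looking along -z (the intrinsics and any distortion apply to the point x, -y, -z); pixel columns grow to the right and rows downward; lengths in m; the calibration is good to about 2 mm. A picture is of the moment at which its call begins. There is no depth.
- workorder.close_job(): hands the job in, once; it reports no verdict.
The state is a dict: "time_s": time; "q": joint angles; "qvel": joint speeds; "joint_efforts": joint torques, N m; "position": TCP position; "tool_rot": TCP orientation; "ft_force": force on the tool from outside, world axes, zero at the start; "wrist_torque": the same for the moment, N m; "grip_width": finger opening in m.
Only numpy, scipy, OpenCV 4.12 (cv2) and the standard library are available. Lean on these libraries where they do the work, as an engineer would, in place of code of your own. Each camera call takes 0.05 s, during which the arm holds its last target. There are 200 camera calls.

## Working session

There is one attempt and no reset: what is moved stays moved. The work goes in short steps, Python scripts to look and compute and a tool call to move; the robot and the scene stay as the last step left them, time stands still between calls to the robot, and variables do not carry over. Pictures are saved under pics/ and viewed, about 8 in all and at most 12, crops included, and the job is handed in when it is done.

Besides the shell and the picture viewer there is one more tool, called after "Request:" by a JSON object that holds its "op" and its "data", one argument or row to a line. arm_command: Moves the arm, as the interface text tells. Its arguments: {"type":"object","properties":{"plan":{"type":"array","items":{"type":"array","items":{"type":"array","items":{"type":"number"}}}},"jaw":{"type":"number"},"newtons":{"type":"number"}},"required":["plan"]}

```bash
ls; mkdir -p pics
python3 - <<'E'
from rig import sensors,get_image
import cv2
print(sensors.observe())
for n in("top","side"):
    d=get_image(n);cv2.imwrite(f"pics/{n}0.png",d["img"][:,:,::-1]);print(n,d["fx"],d["fy"],d["cx"],d["cy"],d["dist"],d["T"].tolist() if hasattr(d["T"],'tolist') else d["T"])
E
```

```text
pics
{'time_s': 0.0, 'q': array([-7.71948316e+01,  2.18419047e+01,  7.43860208e+01,  3.41102857e-04,
        8.38580080e+01, -1.23354681e+01]), 'qvel': array([ 0.1193474 ,  0.02380177, -0.01011548, -0.03353919,  0.01608002,
       -0.01761109]), 'joint_efforts': array([ 1.75773705e-03, -4.48440063e+01, -2.31276333e+01, -6.35362994e-05,
        4.73681124e-03,  1.51320722e-05]), 'position': array([ 0.23360523, -0.49763449,  0.25569572]), 'tool_rot': array([[-3.26643338e-04,  4.24840762e-01, -9.05268038e-01],
       [ 1.46383273e-03, -9.05266913e-01, -4.24840762e-01],
       [-9.99998875e-01, -1.46393239e-03, -3.26196406e-04]]), 'ft_force': array([-0.51319482, -0.02228376, -0.34804522]), 'wrist_torque': array([0.01528783, 0.01929481, 0.0086287 ]), 'grip_width': 0.08530125198887083}
top 455.86220149648057 455.86220149648057 322.1745236082351 196.0944563835228 [0.03340121 0.         0.         0.         0.        ] [[0.02292099705479681, 0.985023700558018, -0.17088866911823733, 0.3364292949768508], [-0.9996062553661719, 0.025348027452725106, 0.012033774847307258, -0.02853923287462646], [0.016185244107945324, 0.17054555650395672, 0.9852168548243183, 1.4347934771385331], [0.0, 0.0, 0.0, 1.0]]
side 400.27023240496015 400.27023240496015 316.02942740767895 198.34211016479526 [-0.08891398  0.          0.          0.          0.        ] [[0.8122292725709824, 0.33042184170494115, -0.4807338299965249, -0.10780663722747708], [-0.583330002275465, 0.4644704340878652, -0.6663282406618649, -0.9740385282665155], [0.003117246239701201, 0.8216377683520549, 0.5700014564835219, 0.9097788811818667], [0.0, 0.0, 0.0, 1.0]]
```

View pics/top0.png

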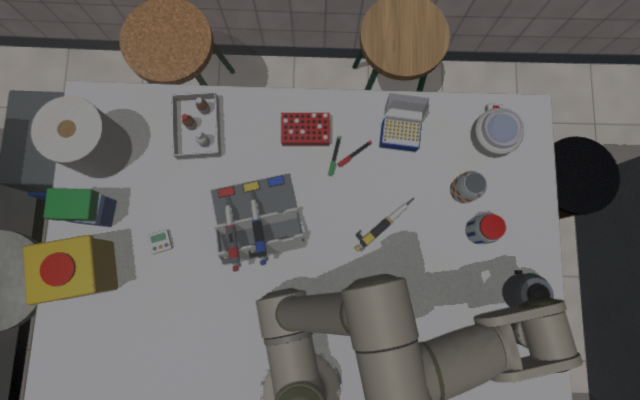

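View pics/side0.png

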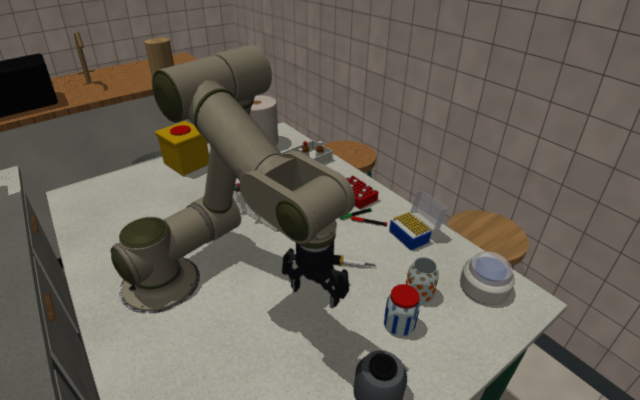

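The top view shows the rest around (258,220): red pipette at about (231,230), blue in the middle place at (259,230), and the blue tab empty at (276,181). The yellow pipette runs from (360,247) to (411,200). The dotted jar is at (470,187) and the timer at (160,242). I'll enlarge the rest and the yellow pipette.

```bash
python3 - <<'E'
import cv2,numpy as np
i=cv2.imread("pics/top0.png")
a=cv2.resize(i[170:275,205:315],None,fx=5,fy=5,interpolation=cv2.INTER_CUBIC)
b=cv2.resize(i[185:260,345:425],None,fx=3,fy=3,interpolation=cv2.INTER_CUBIC)
c=np.zeros((525,800,3),np.uint8);c[:,:550]=a;c[:225,555:795]=b
cv2.imwrite("pics/crop0.png",c)
E
cat > h.py <<'E'
import numpy as np,cv2
from rig import sensors,get_image
CAL={}
def ray(d,u,v):
    K=np.array([[d["fx"],0,d["cx"]],[0,d["fy"],d["cy"]],[0,0,1.]])
    p=cv2.undistortPoints(np.array([[[u,v]]],float),K,np.array(d["dist"],float))[0,0]
    T=np.array(d["T"]);return T[:3,3],T[:3,:3]@np.array([p[0],-p[1],-1])
def at(d,u,v,z):
    o,r=ray(d,u,v);return o+r*(z-o[2])/r[2]
def proj(d,P):
    T=np.array(d["T"]);K=np.array([[d["fx"],0,d["cx"]],[0,d["fy"],d["cy"]],[0,0,1.]])
    c=(np.atleast_2d(P)-T[:3,3])@T[:3,:3]*[1,-1,-1]
    return cv2.projectPoints(c,np.zeros(3),np.zeros(3),K,np.array(d["dist"],float))[0][:,0]
def rel(Pg,R):
    "shift (25 mm units) and rotvec (6 deg units) from present pose to TCP pose Pg,R"
    from scipy.spatial.transform import Rotation as Q
    s=sensors.observe();R0=np.array(s["tool_rot"])
    return R0.T@(np.array(Pg)-s["position"])/.025, np.degrees(Q.from_matrix(R0.T@R).as_rotvec())/6
E
```

```text
(no output)
```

View pics/crop0.png

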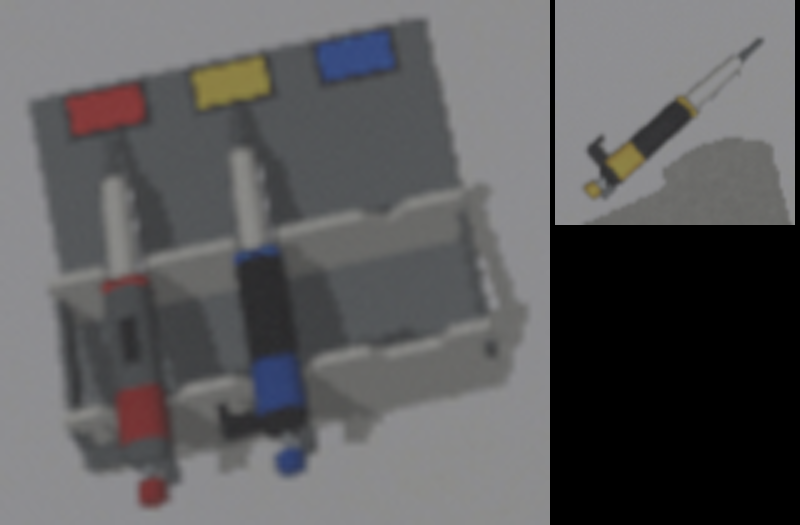

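```bash
cat >> h.py <<'E'
def fit2(L,W):
    L=np.array(L)[:,:2];W=np.array(W)[:,:2];l=L.mean(0);w=W.mean(0)
    A=(L-l);B=(W-w);th=np.arctan2((A[:,0]*B[:,1]-A[:,1]*B[:,0]).sum(),(A*B).sum())
    R=np.array([[np.cos(th),-np.sin(th)],[np.sin(th),np.cos(th)]]);t=w-R@l
    return th,t,W-(L@R.T+t)
E
python3 - <<'E'
from h import *
d=get_image("top")
f=lambda x,y:(205+(x+.5)/5-.5,170+(y+.5)/5-.5)
g=lambda x,y:(345+(x-555+.5)/3-.5,185+(y+.5)/3-.5)
pts=[((106,110),(.108,.08),.012),((231,82),(.108,0),.012),((356,55),(.108,-.08),.012),((30,100),(.12,.128),.008),((427,20),(.12,-.128),.008)]
W=[at(d,*f(*p),z) for p,_,z in pts]
th,t,e=fit2([l for _,l,_ in pts],W);print("rest",np.degrees(th),t,(e*1e3).round(1))
c,s=np.cos(th),np.sin(th)
for y in(.08,0,-.08): print("cradle",t+[c*-.045-s*y,s*-.045+c*y])
# pipette axis points at z .013 bench
n=at(d,*g(762,40),.013);b=at(d,*g(593,189),.013);col=at(d,*g(687,105),.013)
print("yellow",n,b,col,np.linalg.norm(n-b));u=(n-b)/np.linalg.norm(n-b)
print("yaw",np.degrees(np.arctan2(u[1],u[0])),"grip",b+u*.106,n-u*.142)
for p in((152,492),(290,460)):print("button",at(d,*f(*p),.074+.106*.342))
for p in((152,492),(290,460),(118,180),(240,150)):
    o=at(d,*f(*p),.074+.1*.342 if p[1]>300 else .074-.09*.342)[:2]-t; print([c*o[0]+s*o[1],-s*o[0]+c*o[1]])
for q in((470,187),(390,130)):print("thing",at(d,*q,.1))
E
```

```text
rest 13.506029771919458 [0.50612542 0.15537818] [[-2.7  0.3]
 [-1.3  0.4]
 [-0.4 -0.1]
 [ 2.8 -0.2]
 [ 1.6 -0.3]]
cradle [0.44368606 0.22265616]
cradle [0.46236988 0.14486853]
cradle [0.48105369 0.0670809 ]
yellow [ 0.58437646 -0.33598376  0.013     ] [ 0.42328601 -0.15884527  0.013     ] [ 0.5132596  -0.25654621  0.013     ] 0.23943303749167918
yaw -47.716490114285904 grip [ 0.49460277 -0.2372667   0.013     ] [ 0.48883892 -0.23092865  0.013     ]
button [0.35137991 0.1994577  0.110252  ]
button [0.37116041 0.12174178 0.110252  ]
[np.float64(-0.1400663925993955), np.float64(0.07933902139862126)]
[np.float64(-0.13898160863236392), np.float64(-0.000971613815230428)]
[np.float64(0.053997018912290855), np.float64(0.07659663963461988)]
[np.float64(0.05678274928827709), np.float64(0.00011405271670892649)]
thing [ 0.60688548 -0.48579313  0.1       ]
thing [ 0.77792212 -0.24709024  0.1       ]
```

```bash
cat >> h.py <<'E'
def cradle(y,th=np.radians(13.5),t=(.5061,.1554)):
    c,s=np.cos(th),np.sin(th);P=np.array([t[0]-.045*c-s*y,t[1]-.045*s+c*y,.074])
    a=np.radians(20);x=np.array([np.cos(a)*c,np.cos(a)*s,-np.sin(a)]);yv=np.array([-s,c,0]);return P,x,yv,np.cross(x,yv)
def tool(x,y,z): return np.c_[-z,y,x]
def goto(P,x,y,z,off): # TCP so that grasp point is off above P along z
    a,b=rel(np.array(P)+z*(off+.006),tool(x,y,z));print("shift",a.round(2),"turn",b.round(2))
E
python3 -c "
from h import *
goto(*cradle(0),.15)"
```

```text
shift [  1.44 -18.95 -21.29] turn [-27.66   0.48  -4.88]
```

Request:
{"op": "arm_command", "data": {
  "plan": [
    [[0,-5,-5,-7,0.1,-1.2],[0,-9,-10,-14,0.2,-2.4],[0,-9,-10,-14,0.2,-2.4],[0,-9,-10,-14,0.2,-2.4],[0,-9,-10,-14,0.2,-2.4],[0,-9,-10,-14,0.2,-2.4],[0,-9,-10,-14,0.2,-2.4],[0,-9,-10,-14,0.2,-2.4],[0,-9,-10,-14,0.2,-2.4],[0,-9,-10,-14,0.2,-2.4]]
  ],
  "jaw": 0.3
}}

```text
time_s: 1.15
position: [0.3645, -0.1876, 0.2562]
tool_rot: [[-0.204, 0.924, 0.324], [0.105, 0.349, -0.931], [-0.973, -0.156, -0.168]]
ft_force: [0.4, -0.9, -0.2]
grip_width: 0.0597
```

```bash
python3 -c "
from h import *
goto(*cradle(0),.15)
s=sensors.observe();print(s['q'],s['position'],s['grip_width'])"
```

```text
shift [  1.61  10.58 -10.67] turn [-13.61   0.31  -2.36]
[-41.93303933  13.39495821  87.96278481  -3.33182538  91.47206911
 -61.58115076] [ 0.36447631 -0.18761756  0.25621118] 0.05967289186728595
```

Request:
{"op": "arm_command", "data": {
  "plan": [
    [[0,5,-5,-7,0.2,-1.2],[1.6,10.6,-10.7,-13.6,0.3,-2.35],[1.6,10.6,-10.7,-13.6,0.3,-2.35],[1.6,10.6,-10.7,-13.6,0.3,-2.35],[1.6,10.6,-10.7,-13.6,0.3,-2.35],[1.6,10.6,-10.7,-13.6,0.3,-2.35],[1.6,10.6,-10.7,-13.6,0.3,-2.35],[1.6,10.6,-10.7,-13.6,0.3,-2.35],[1.6,10.6,-10.7,-13.6,0.3,-2.35],[1.6,10.6,-10.7,-13.6,0.3,-2.35]]
  ]
}}

```text
time_s: 2.15
position: [0.5169, 0.1579, 0.2199]
tool_rot: [[-0.332, -0.233, 0.914], [-0.081, 0.973, 0.218], [-0.94, -0.001, -0.342]]
ft_force: [-0.5, 0.3, -0.3]
grip_width: 0.0599
```

```bash
python3 -c "
from h import *
goto(*cradle(0),.15)
s=sensors.observe();print(s['q'],s['position'],s['grip_width'])
d=get_image('wrist')
P,x,y,z=cradle(0)
im=d['img'][:,:,::-1].copy();cv2.imwrite('pics/w1raw.png',im)
for k in(-.08,0,.08):
  for l in(-.106,0,.037,.142): 
    u=proj(d,P+x*l+y*k)[0];cv2.circle(im,(int(u[0]),int(u[1])),3,(0,255,0),1)
cv2.imwrite('pics/w1.png',im);print(d['fx'],d['cx'],d['cy'],d['T'])
"
```

```text
shift [ 0.01  0.   -0.11] turn [-0.01 -0.    0.01]
[  5.62720311  30.95321258  67.30696961  -2.78772385 101.54862151
 -97.90632367] [0.51687377 0.15786413 0.21990403] 0.05987194880263047
282.1068679456623 319.01363012637773 202.90467920210057 [[-2.32262717e-01 -9.71126442e-01  5.44744364e-02  4.88052474e-01]
 [ 9.72652974e-01 -2.31871029e-01  1.34913832e-02  1.50504784e-01]
 [-4.70795316e-04  5.61182679e-02  9.98424017e-01  3.56484839e-01]
 [ 0.00000000e+00  0.00000000e+00  0.00000000e+00  1.00000000e+00]]
```

View pics/w1.png

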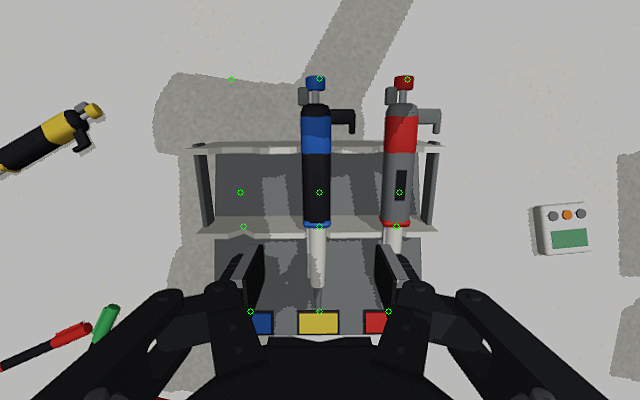

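The overlay fits to within a few mm, though the blue handle at (316,190) sits left of the predicted (319.5,192). An enlargement should settle the side offset.

```bash
python3 -c "
import cv2
i=cv2.imread('pics/w1raw.png')[65:245,190:445]
cv2.imwrite('pics/w1c.png',cv2.resize(i,None,fx=3,fy=3,interpolation=cv2.INTER_CUBIC))"
```

```text
(no output)
```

View pics/w1c.png

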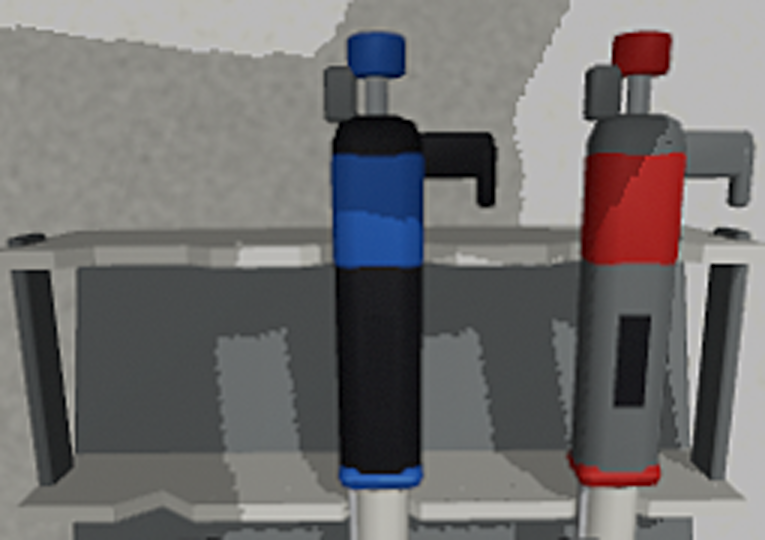

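Request:
{"op": "arm_command", "data": {
  "plan": [
    [[1.5,-0.1,-0.1,0,0,0],[3,-0.1,-0.1,0,0,0],[4,-0.1,-0.1,0,0,0],[4.8,-0.1,-0.1,0,0,0],[5.4,-0.1,-0.1,0,0,0],[5.85,-0.1,-0.1,0,0,0],[5.85,-0.1,-0.1,0,0,0]]
  ]
}}

```text
time_s: 2.9
position: [0.4658, 0.142, 0.0831]
tool_rot: [[-0.334, -0.224, 0.916], [-0.079, 0.975, 0.209], [-0.939, -0.002, -0.343]]
ft_force: [0.3, -0.8, 0.4]
grip_width: 0.0596
```

```bash
python3 -c "
from h import *
goto(*cradle(0),.004)
d=get_image('wrist');cv2.imwrite('pics/w2.png',d['img'][:,:,::-1])"
```

```text
shift [-0.02  0.14  0.02] turn [-0.1  -0.01 -0.01]
```

View pics/w2.png

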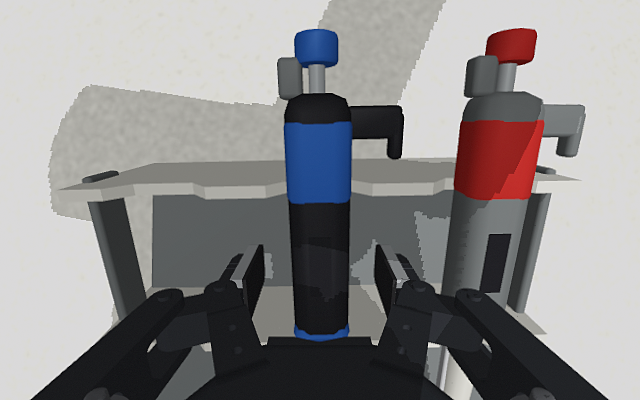

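The blue handle (290–349) is centred between the pads (264 and 375), so I'll close.

Request:
{"op": "arm_command", "data": {
  "plan": [
    [[0,0,0,0,0,0],[0,0,0,0,0,0],[0,0,0,0,0,0],[0,0,0,0,0,0],[0,0,0,0,0,0],[0,0,0,0,0,0],[0,0,0,0,0,0],[0,0,0,0,0,0]]
  ],
  "jaw": 1,
  "newtons": 40
}}

```text
time_s: 3.75
position: [0.4671, 0.1426, 0.0848]
tool_rot: [[-0.33, -0.226, 0.917], [-0.078, 0.974, 0.212], [-0.941, -0.002, -0.339]]
ft_force: [1.4, 2.2, 6.2]
grip_width: 0.0275
```

Request:
{"op": "arm_command", "data": {
  "plan": [
    [[-0.2,0,0,0,0,0],[-0.6,0,0,0,0,0],[-1.2,0,0,0,0,0],[-1.9,0,0,0,0,0],[-2.5,0,0,0,0,0],[-2.8,0,0,0,0,0],[-2.8,0,0,0,0,0],[-2.8,0,0,0,0,0]]
  ]
}}

```text
time_s: 4.55
position: [0.4896, 0.1477, 0.1495]
tool_rot: [[-0.332, -0.226, 0.916], [-0.079, 0.974, 0.211], [-0.94, -0.002, -0.341]]
ft_force: [-0.0, -0.1, -1.5]
grip_width: 0.0273
```

```bash
python3 -c "
from h import *
goto(*cradle(0),.074)
goto(*cradle(-.08),.074)
d=get_image('wrist');cv2.imwrite('pics/w3.png',d['img'][:,:,::-1])"
```

```text
shift [0.01 0.14 0.01] turn [-0.08  0.01 -0.01]
shift [ 0.01 -3.06  0.04] turn [-0.08  0.01 -0.01]
```

View pics/w3.png

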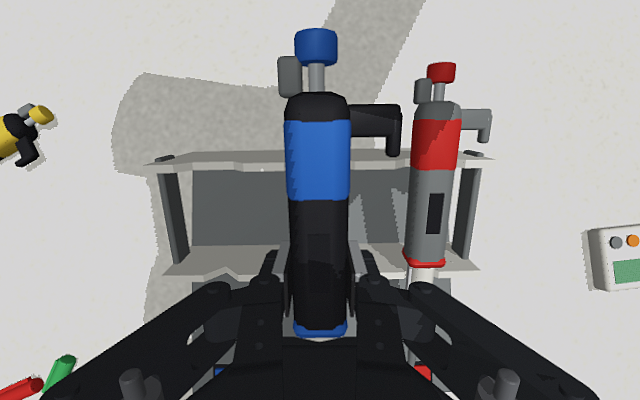

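Request:
{"op": "arm_command", "data": {
  "plan": [
    [[0,-0.8,0.01,0,0,0],[0,-1.8,0.02,0,0,0],[0,-2.7,0.03,0,0,0],[0,-3.2,0.04,-0.08,0,0],[0,-3.2,0.04,-0.08,0,0],[0,-3.2,0.04,-0.08,0,0]]
  ]
}}

```text
time_s: 5.2
position: [0.5085, 0.0706, 0.1495]
tool_rot: [[-0.332, -0.233, 0.914], [-0.078, 0.972, 0.22], [-0.94, 0.001, -0.341]]
ft_force: [0.8, 0.1, -0.3]
grip_width: 0.0273
```

```bash
python3 -c "
from h import *
goto(*cradle(-.08),.074)
d=get_image('wrist');cv2.imwrite('pics/w4.png',d['img'][:,:,::-1])"
```

```text
shift [ 0.01  0.12 -0.  ] turn [ 0.    0.01 -0.01]
```

View pics/w4.png

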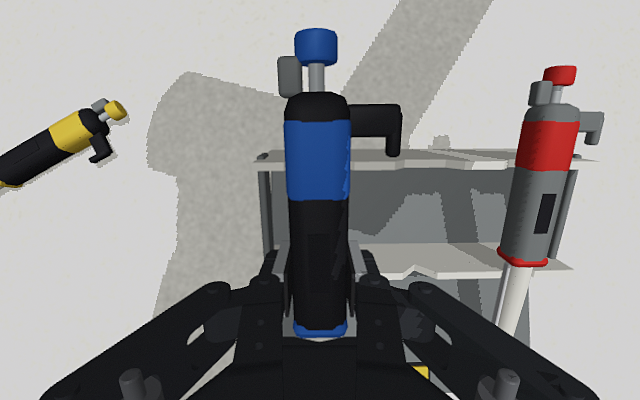

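Request:
{"op": "arm_command", "data": {
  "plan": [
    [[0.7,0,0,0,0,0],[1.4,0,0,0,0,0],[1.9,0,0,0,0,0],[2.2,0,0,0,0,0],[2.4,0,0,0,0,0],[2.55,0,0,0,0,0],[2.65,0,0,0,0,0],[2.65,0,0,0,0,0],[2.65,0,0,0,0,0]]
  ]
}}

```text
time_s: 6.15
position: [0.4871, 0.0649, 0.0877]
tool_rot: [[-0.331, -0.233, 0.914], [-0.079, 0.972, 0.22], [-0.94, 0.0, -0.34]]
ft_force: [0.5, -0.9, -0.9]
grip_width: 0.0275
```

Request:
{"op": "arm_command", "data": {
  "plan": [
    [[0.05,0,0,0,0,0],[0.1,0,0,0,0,0],[0.15,0,0,0,0,0],[0.15,0,0,0,0,0]]
  ]
}}

```text
time_s: 6.55
position: [0.4861, 0.0646, 0.0849]
tool_rot: [[-0.33, -0.233, 0.915], [-0.079, 0.972, 0.22], [-0.941, 0.0, -0.339]]
ft_force: [0.2, 1.9, 8.0]
grip_width: 0.0269
```

Contact at 8 N. I'll open slightly, then withdraw.

Request:
{"op": "arm_command", "data": {
  "plan": [
    [[-0.05,0,0,0,0,0],[-0.05,0,0,0,0,0],[-0.05,0,0,0,0,0],[-0.05,0,0,0,0,0],[-0.05,0,0,0,0,0]]
  ],
  "jaw": 0.57
}}

```text
time_s: 7.05
position: [0.486, 0.0646, 0.085]
tool_rot: [[-0.332, -0.233, 0.914], [-0.079, 0.972, 0.22], [-0.94, 0.001, -0.341]]
ft_force: [0.3, 0.1, 0.1]
grip_width: 0.0365
```

Request:
{"op": "arm_command", "data": {
  "plan": [
    [[-0.3,0,0,0,0,0],[-1,0,0,0,0,0],[-2,0,0,0,0,0],[-3.5,0,0,0,0,0],[-5,0,0,0,0,0],[-6,0,0,0,0,0],[-6,0,0,0,0,0]]
  ]
}}

```text
time_s: 7.75
position: [0.5374, 0.0766, 0.2295]
tool_rot: [[-0.325, -0.234, 0.917], [-0.079, 0.972, 0.22], [-0.943, -0.001, -0.334]]
ft_force: [-0.6, -0.8, 0.0]
grip_width: 0.0367
```

```bash
python3 -c "
from h import *
d=get_image('wrist');P,x,y,z=cradle(-.08)
im=d['img'][:,:,::-1].copy()
for k in(0,.08,.16):
  for l in(-.106,0,.037,.142): 
    u=proj(d,P+x*l+y*(k-.003))[0];cv2.circle(im,(int(u[0]),int(u[1])),3,(0,255,0),1)
cv2.imwrite('pics/w5.png',im)
# next: above yellow pipette
yaw=np.radians(-47.7);c,s=np.cos(yaw),np.sin(yaw)
goto([.4925,-.234,.013],np.array([c,s,0]),np.array([-s,c,0]),np.array([0,0,1.]),.15);print(sensors.observe()['q'])
"
```

```text
shift [  3.75 -11.67  -3.55] turn [10.1  -2.97  1.76]
[  -2.11432012   30.62344098   66.56792304   -5.33955947  101.81667693
 -105.83406435]
```

View pics/w5.png

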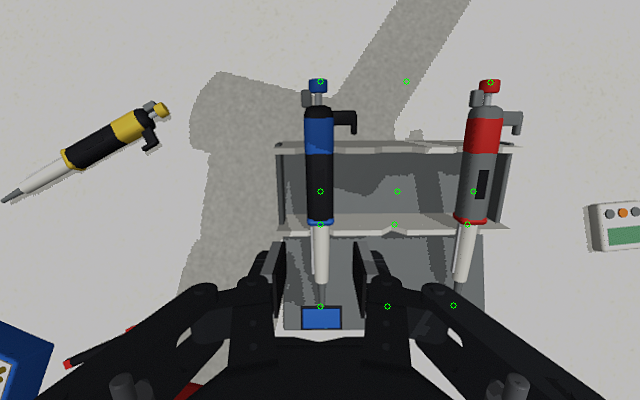

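Blue lies in its cradle in line with its tab (handle at 319, overlay at 320). Yellow's button is at (162,110), its collar end at (66,160) and its nozzle at (4,200). I'll locate yellow from this view.

```bash
python3 -c "
from h import *
d=get_image('wrist')
b,c,n=[at(d,u,v,.013) for u,v in((162,110),(66,160),(4,201))]
print(b,c,n,np.linalg.norm(b-n),np.linalg.norm(b-c));u=(n-b)/np.linalg.norm(n-b);print(np.degrees(np.arctan2(u[1],u[0])),c-.037*u,n-.142*u,b+.106*u)"
```

```text
[ 0.42002219 -0.15914968  0.013     ] [ 0.51141599 -0.26587382  0.013     ] [ 0.58243321 -0.334822    0.013     ] 0.23924486680460988 0.14050932385383585
-47.246271379889876 [ 0.48629859 -0.23870553  0.013     ] [ 0.48603672 -0.23055448  0.013     ] [ 0.49198013 -0.23698318  0.013     ]
```

Request:
{"op": "arm_command", "data": {
  "plan": [
    [[-0.5,-2,-0.5,1,-0.3,0.2],[0,-4,-1,3,-1,0.6],[1,-6,-2,5,-1.5,0.9],[2,-8,-2.5,7,-2,1.2],[3,-10,-3,9,-2.6,1.6],[3.75,-11.7,-3.55,10.1,-3,1.75],[3.75,-11.7,-3.55,10.1,-3,1.75],[3.75,-11.7,-3.55,10.1,-3,1.75],[3.75,-11.7,-3.55,10.1,-3,1.75],[3.75,-11.7,-3.55,10.1,-3,1.75]]
  ],
  "jaw": 0.3
}}

```text
time_s: 8.85
position: [0.4914, -0.2342, 0.1675]
tool_rot: [[-0.002, 0.738, 0.675], [-0.0, 0.675, -0.738], [-1.0, -0.002, -0.001]]
ft_force: [0.1, -0.5, 0.3]
grip_width: 0.0598
```

```bash
python3 -c "
from h import *
yaw=np.radians(-47.7);c,s=np.cos(yaw),np.sin(yaw)
x=np.array([c,s,0])
P=np.array([.4925,-.234,.013])
goto(P,x,np.array([-s,c,0]),np.array([0,0,1.]),.15)
d=get_image('wrist')
im=d['img'][:,:,::-1].copy()
for l in(-.106,0,.037,.142): 
    u=proj(d,P+x*l)[0];cv2.circle(im,(int(u[0]),int(u[1])),3,(0,255,0),1)
cv2.imwrite('pics/w6.png',im)"
```

```text
shift [-0.06  0.04  0.02] turn [ 0.02 -0.01  0.02]
```

View pics/w6.png

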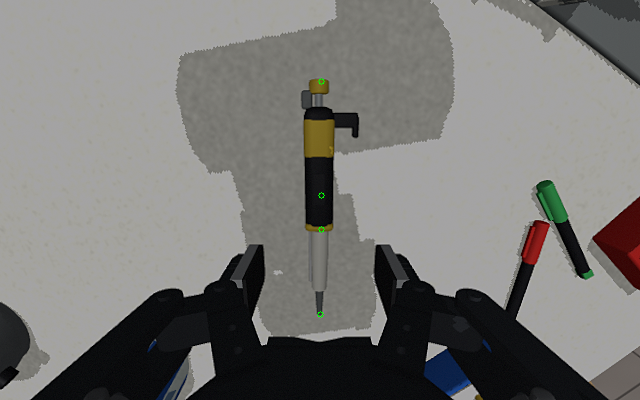

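Request:
{"op": "arm_command", "data": {
  "plan": [
    [[1.5,0,0,0,0,0],[3,0,0,0,0,0],[4,-0.02,0,0,0,0],[4.8,-0.02,0,0,0,0],[5.2,-0.02,0,0,0,0],[5.45,-0.02,0,0,0,0],[5.45,-0.02,0,0,0,0]]
  ]
}}

```text
time_s: 9.6
position: [0.4916, -0.2351, 0.0317]
tool_rot: [[-0.001, 0.739, 0.674], [-0.001, 0.674, -0.739], [-1.0, -0.002, 0.001]]
ft_force: [-0.2, -0.1, 0.6]
grip_width: 0.0597
```

Request:
{"op": "arm_command", "data": {
  "plan": [
    [[0,0,0,0,0,0],[0,0,0,0,0,0],[0,0,0,0,0,0],[0,0,0,0,0,0],[0,0,0,0,0,0],[0,0,0,0,0,0],[0,0,0,0,0,0],[0,0,0,0,0,0]]
  ],
  "jaw": 1
}}

```text
time_s: 10.4
position: [0.4918, -0.2356, 0.0328]
tool_rot: [[0.001, 0.74, 0.673], [-0.003, 0.673, -0.74], [-1.0, -0.001, 0.003]]
ft_force: [0.1, 1.2, 6.4]
grip_width: 0.0273
```

Request:
{"op": "arm_command", "data": {
  "plan": [
    [[-0.2,0,0,0,0,0],[-0.8,0,0,0,0,0],[-1.8,0,0,0,0,0],[-3,0,0,0,0,0],[-4.5,0,0,0,0,0],[-6,0,0,0,0,0],[-6.5,0,0,0,0,0],[-6.5,0,0,0,0,0]]
  ]
}}

```text
time_s: 11.2
position: [0.4919, -0.2354, 0.1964]
tool_rot: [[0.003, 0.74, 0.673], [-0.004, 0.673, -0.74], [-1.0, -0.001, 0.005]]
ft_force: [0.4, -0.5, -1.6]
grip_width: 0.0272
```

```bash
python3 -c "
from h import *
P,x,y,z=cradle(0);P=P-y*.003
goto(P,x,y,z,.12)
d=get_image('wrist');cv2.imwrite('pics/w7.png',d['img'][:,:,::-1])"
```

```text
shift [  0.1   10.81 -11.12] turn [-10.1    3.05  -1.75]
```

View pics/w7.png

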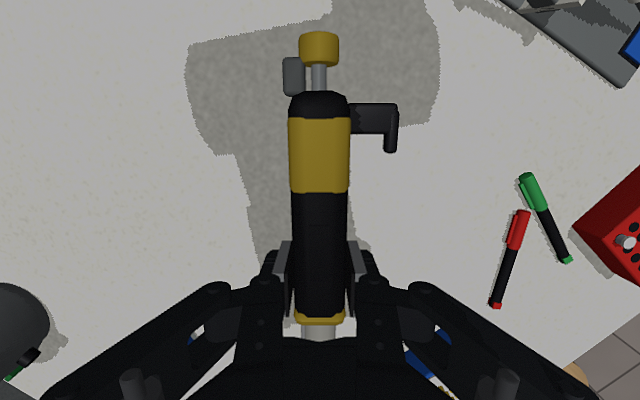

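```bash
python3 -c "
from h import *
d=get_image('wrist');s=sensors.observe();R=np.array(s['tool_rot']);p=np.array(s['position'])
for off in(.004,.012):
  for pit in(-4,0,4):
    a=np.radians(pit);g=p+R[:,0]*(.006+off);x=R[:,2]*np.cos(a)+R[:,0]*np.sin(a);z=np.cross(x,R[:,1])
    print(off,pit,[proj(d,g+x*l+z*h)[0].round(0).tolist() for l,h in((-.1,.0),(.037,.01),(-.083,.013))])"
```

```text
0.004 -4 [[321.0, 55.0], [321.0, 341.0], [321.0, 91.0]]
0.004 0 [[321.0, 51.0], [321.0, 339.0], [322.0, 92.0]]
0.004 4 [[322.0, 48.0], [321.0, 336.0], [322.0, 93.0]]
0.012 -4 [[321.0, 59.0], [321.0, 330.0], [321.0, 93.0]]
0.012 0 [[321.0, 55.0], [321.0, 328.0], [321.0, 93.0]]
0.012 4 [[321.0, 52.0], [321.0, 325.0], [322.0, 95.0]]
```

Request:
{"op": "arm_command", "data": {
  "plan": [
    [[-0.5,1,-1,-1,0.3,-0.2],[-0.8,2.3,-2.3,-2.2,0.7,-0.4],[-0.8,3.6,-3.6,-3.5,1,-0.6],[-0.8,4.9,-4.9,-4.8,1.4,-0.8],[-0.8,6.2,-6.2,-6,1.8,-1],[-0.6,7.5,-7.6,-7.2,2.2,-1.3],[-0.3,8.8,-9,-8.4,2.6,-1.5],[0,10,-10.3,-9.5,2.9,-1.65],[0.1,10.8,-11.1,-10.1,3.05,-1.75],[0.1,10.8,-11.1,-10.1,3.05,-1.75]]
  ]
}}

```text
time_s: 12.3
position: [0.5037, 0.1551, 0.1887]
tool_rot: [[-0.34, -0.239, 0.91], [-0.079, 0.971, 0.226], [-0.937, 0.005, -0.349]]
ft_force: [0.1, -0.5, -0.9]
grip_width: 0.0275
```

```bash
python3 -c "
from h import *
P,x,y,z=cradle(0);P=P-y*.003
goto(P,x,y,z,.12)
d=get_image('wrist');cv2.imwrite('pics/w8.png',d['img'][:,:,::-1])"
```

```text
shift [-0.15 -0.13 -0.03] turn [ 0.07 -0.07 -0.02]
```

View pics/w8.png

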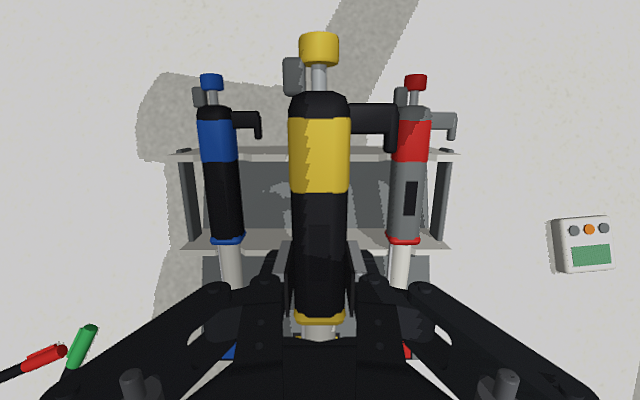

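Request:
{"op": "arm_command", "data": {
  "plan": [
    [[0.3,-0.14,-0.15,0.07,-0.07,0],[1.2,-0.14,-0.15,0.07,-0.07,0],[2.2,-0.14,-0.15,0.07,-0.07,0],[3,-0.14,-0.15,0.07,-0.07,0],[3.5,-0.14,-0.15,0.07,-0.07,0],[3.75,-0.14,-0.15,0.07,-0.07,0],[3.9,-0.14,-0.15,0.07,-0.07,0],[3.95,-0.14,-0.15,0.07,-0.07,0],[3.95,-0.14,-0.15,0.07,-0.07,0],[3.95,-0.14,-0.15,0.07,-0.07,0]]
  ]
}}

```text
time_s: 13.35
position: [0.4691, 0.1399, 0.1001]
tool_rot: [[-0.328, -0.226, 0.917], [-0.076, 0.974, 0.213], [-0.942, 0.0, -0.337]]
ft_force: [-0.1, -0.1, -1.0]
grip_width: 0.0272
```

```bash
python3 -c "
from h import *
P,x,y,z=cradle(0);P=P-y*.003
goto(P,x,y,z,.012);print(sensors.observe()['ft_force'])"
```

```text
shift [0.34 0.14 0.15] turn [-0.06  0.05 -0.03]
[-0.07775449 -0.10257406 -0.98203495]
```

Request:
{"op": "arm_command", "data": {
  "plan": [
    [[0,0.06,0.03,0,0,0],[0,0.13,0.05,-0.05,0.05,0],[0.1,0.13,0.05,-0.05,0.05,0],[0.18,0.13,0.05,-0.05,0.05,0],[0.25,0.13,0.05,-0.05,0.05,0],[0.25,0.13,0.05,-0.05,0.05,0],[0.25,0.13,0.05,-0.05,0.05,0]]
  ]
}}

```text
time_s: 14.05
position: [0.4671, 0.1429, 0.0934]
tool_rot: [[-0.334, -0.231, 0.914], [-0.077, 0.973, 0.218], [-0.939, 0.003, -0.343]]
ft_force: [-0.6, 0.9, 0.5]
grip_width: 0.0274
```

```bash
python3 -c "
from h import *
P,x,y,z=cradle(0);P=P-y*.003
goto(P,x,y,z,.012);s=sensors.observe();print(s['ft_force'],s['wrist_torque'])"
```

```text
shift [0.07 0.   0.11] turn [-0.01 -0.01 -0.03]
[-0.5522542   0.89783053  0.54032677] [ 0.14770941 -0.07501603 -0.07244253]
```

Touching lightly; 2 mm more, then check the force.

Request:
{"op": "arm_command", "data": {
  "plan": [
    [[0.04,0,0,0,0,0],[0.08,0,0,0,0,0],[0.08,0,0,0,0,0]]
  ]
}}

```text
time_s: 14.35
position: [0.4671, 0.143, 0.0932]
tool_rot: [[-0.332, -0.231, 0.915], [-0.077, 0.973, 0.218], [-0.94, 0.002, -0.341]]
ft_force: [-0.4, 1.2, 16.0]
grip_width: 0.0273
```

Request:
{"op": "arm_command", "data": {
  "plan": [
    [[-0.06,0,0,0,0,0],[-0.06,0,0,0,0,0]]
  ]
}}

```text
time_s: 14.55
position: [0.4672, 0.1429, 0.0933]
tool_rot: [[-0.333, -0.231, 0.914], [-0.077, 0.973, 0.218], [-0.94, 0.002, -0.342]]
ft_force: [0.6, 0.9, 7.7]
grip_width: 0.0275
```

Request:
{"op": "arm_command", "data": {
  "plan": [
    [[0,0,0,0,0,0],[0,0,0,0,0,0],[0,0,0,0,0,0],[0,0,0,0,0,0],[0,0,0,0,0,0]]
  ],
  "jaw": 0.57
}}

```text
time_s: 15.05
position: [0.467, 0.1429, 0.0928]
tool_rot: [[-0.334, -0.231, 0.914], [-0.077, 0.973, 0.218], [-0.939, 0.003, -0.343]]
ft_force: [0.3, 0.4, -0.1]
grip_width: 0.0365
```

Request:
{"op": "arm_command", "data": {
  "plan": [
    [[-0.3,0,0,0,0,0],[-1,0,0,0,0,0],[-2,0,0,0,0,0],[-3.5,0,0,0,0,0],[-5,0,0,0,0,0],[-6,0,0,0,0,0],[-6,0,0,0,0,0]]
  ]
}}

```text
time_s: 15.75
position: [0.5187, 0.1547, 0.2372]
tool_rot: [[-0.327, -0.231, 0.916], [-0.076, 0.973, 0.218], [-0.942, 0.001, -0.336]]
ft_force: [-0.3, -0.3, -0.1]
grip_width: 0.037
```

```bash
python3 -c "
from h import *
d=get_image('wrist')
im=d['img'][:,:,::-1].copy()
for k in(-.08,0,.08):
  P,x,y,z=cradle(k)
  for l in(-.106,0,.037,.142): 
    u=proj(d,P+x*l-y*.003)[0];cv2.circle(im,(int(u[0]),int(u[1])),2,(0,255,0),1)
w=im[60:350,170:470]
t=get_image('top')['img'][160:280,200:320,::-1]
o=np.zeros((580,800,3),np.uint8);o[:,:600]=cv2.resize(w,None,fx=2,fy=2,interpolation=cv2.INTER_CUBIC);o[:200,600:]=cv2.resize(t,(200,200))
cv2.imwrite('pics/w9.png',o)"
```

```text
(no output)
```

The picture allowance is used up, so I'll check numerically. I'll segment the coloured handle, collar and button of all three pipettes and compare them in cradle coordinates.

```bash
python3 -c "
from h import *
d=get_image('wrist');hsv=cv2.cvtColor(d['img'],cv2.COLOR_RGB2HSV)
P0,x,y,z=cradle(0);P0=P0-y*.003
M={'blue':[(105,125)],'yellow':[(20,35)],'red':[(0,6),(174,180)]}
for n,k in(('blue',-.08),('yellow',0),('red',.08)):
  m=sum(cv2.inRange(hsv,(a,110,50),(b,255,255)) for a,b in M[n])
  N,l,st,ce=cv2.connectedComponentsWithStats(m)
  print(n)
  for i in range(1,N):
    if st[i][4]<25: continue
    o,r=ray(d,*ce[i]);q=o+r*((P0-o)@z)/(r@z)-P0
    if abs(q@y-k)<.05 and abs(q@x)<.25:print('  area',st[i][4],'box',st[i][:4],'x %.1f y %.1f mm'%(q@x*1e3,(q@y-k)*1e3))
"
```

```text
blue
  area 238 box [223  85  19  14] x -102.4 y -3.2 mm
  area 1076 box [220 123  34  36] x -56.2 y -3.0 mm
  area 153 box [230 218  30  11] x 34.0 y -2.0 mm
yellow
  area 242 box [310  80  18  15] x -106.4 y -0.7 mm
  area 1039 box [305 118  29  37] x -60.4 y -0.3 mm
  area 152 box [306 217  27   8] x 29.9 y -0.2 mm
  area 749 box [302 309  38  21] x 158.0 y 0.8 mm
red
  area 217 box [393  84  18  14] x -103.2 y -0.8 mm
  area 1065 box [383 122  33  36] x -57.2 y -0.2 mm
  area 158 box [379 217  30  11] x 33.3 y 0.9 mm
```

All three pipettes show the same button-to-collar span (136.3–136.5 mm), so height and pitch match the red one. The sideways spread is under 3 mm, and yellow is about 3–4 mm up-slope of red. All of that is inside tolerance, so I'm handing in.

```bash
python3 -c "
from rig import workorder,sensors
s=sensors.observe();print(s['time_s'],s['ft_force'],s['qvel']);print(workorder.close_job())"
```

```text
15.9 [-0.24481854  0.0765404   0.35980591] [-0.02622296  0.45630759  0.88702527 -0.01186897 -0.03215779  0.06642842]
the job is handed in; nothing more can be done
None
```

I moved the blue pipette from the yellow place to the blue cradle, then put the yellow one from the bench into the yellow cradle. The job was handed in at about 16 s of robot time. No verdict is reported, so success rests on my own checks.

- **Placing:** wrist force while setting down was about 8 N for blue and 16 N for yellow, and the arm withdrew clear of both.
- **Position:** the last wrist-camera measurement showed blue and yellow at the same height and pitch as red. All were within about 3 mm of their lines across. Along the slope, yellow lay about 3–4 mm up from red, and blue within about 1 mm of it. All of this is inside tolerance.
- **Disagreement:** my first top-camera estimate of the rest was about 3 mm off sideways from the wrist camera. I corrected for that when placing.
- **Not checked:** my final picture was refused because the 12-picture limit was reached, so the last check was numerical only. I did not measure the pens, jars and timer again. The arm's path stayed well clear of them and no unexpected forces appeared.

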